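# Rake the heaped offcuts level in the tray

## Robot

A 7-joint arm with a two-finger parallel gripper is mounted at the origin on a cart in front of the work surface, level with it; the furniture and walls round the work are solid. World frame = base frame: x ahead of the robot, y to its left, z up, the work surface at z = 0. Lengths are in m, angles in rad, forces in N, time in s.
With the tool pointing down it reaches from about 0.425 to 0.825 m from the base axis. Payload 3.6 kg.
Tool frame: the origin (TCP) lies where the fingers leave the gripper's body, on its centre line; the fingertips stand 73 mm ahead of it and the grasp point (between the pads) lies 54 mm ahead of it; z points along the fingers, y is the line along which they close (so a half turn about z gives the same grasp; the last joint's range is limited). The gripper opens to 85 mm and grips with 20 to 120 N. Pads are 22 mm wide; open, the fingers measure 114 mm over their backs; the gripper's body (76 mm by 85 mm) begins 54 mm behind the grasp point. The pads swing forward as they close: fully open they stand 13 mm farther back than shut.
Start: joints at [-1.312, 0.615, -0.013, 1.423, 0.008, 1.103, -0.04], TCP at [0.183, 0.624, 0.304] pointing down, gripper open.
Joint ranges: [-3.12, 3.12], [-0.3, 2.06], [-1.34, 1.32], [0.26, 2.42], [-1.36, 4.5], [0.01, 1.98], [-2.84, 2.84]. Speed limits (rad/s): [2.79, 2.79, 3.14, 3.14, 3.14, 3.14, 3.14].

## Interface

Orientations are given as a unit quaternion [x, y, z, w].
In Python, from station import arm, snapshot, camera_info, ticket gives the robot as it stands. Calls block until the motion is done:
- arm.movep(position, orientation): joint-space move of the TCP to a pose.
- arm.line_to(position, velocity=0.15, ori=None): straight line of the TCP; ori=None keeps the orientation; velocity is the mean speed in m/s.
- arm.move_j(angles): joint-space move.
- arm.move_gripper(opening, effort=None): opening from 0.0 (shut) to 1.0 (fully open); effort is the grip in N (None keeps the last); returns when the fingers have stopped.
- arm.pause(seconds).
- arm.ik(position, orientation): joint angles nearest the present ones, or None.
- snapshot(name): name is "scene" or "top"; returns the picture (384x512x3 uint8, blue, green, red); there is no depth.
- camera_info(name): a dict with "fx", "fy", "cx", "cy" (pixels), "R" (3x3) and "t" (3): a world point X has camera coordinates R X + t. Camera axes: x right, y down, z forward; pixel columns grow to the right and rows downward; lengths in m; the calibration is good to about 2 mm. A picture is of the moment at which its call begins. camera_info takes no time and is no camera call.
A pose or a line that the arm cannot do raises arm.MotionError and nothing moves.
- ticket.finish_job(): hands the job in; it is judged then, once.
Readings, each from a call of its own:
- arm.read_time(): time.
- arm.read_joint_positions(): joint angles.
- arm.read_dq(): joint speeds.
- arm.read_effort(): joint torques, N m.
- arm.read_tool_pos(): TCP position.
- arm.read_eef_rot(): TCP orientation.
- arm.read_ft_force(): force on the tool from outside, world axes, zero at the start.
- arm.read_wrist_torque(): the same for the moment, N m.
- arm.read_opening(): opening from 0.0 (shut) to 1.0 (fully open).
- arm.read_finger_force(): force on a finger pad.
Only numpy, scipy, OpenCV 4.12 (cv2) and the standard library are available. Lean on these libraries where they do the work, as an engineer would, in place of code of your own. Each camera call takes 0.05 s, during which the arm holds its last target. There are 200 camera calls.

## Task

The offcuts in the tray are heaped two on two at its far end. Take the hand rake and use it to rake the two top ones off the lower two into the empty near half, so that all four lie flat on the tray's floor as one even layer; do not touch the offcuts with the gripper. Then lay the rake back on the bench, tines down and clear of the tray.

Things in the scene. Friction and masses are not known exactly. Their poses are not given: they have to be found in the camera images.
- rake_grip (a point): Grip point of the hand rake, on the axis of its wooden handle (20 mm wide, 18 high), 48 mm above the bench as it lies. x points level to the head, away from the robot; z up. The handle slopes 15 deg: 145 mm back down to its tail, 112 mm forward to the green head (126 mm wide, 14 thick, top 38 mm above the grip). Six 6 mm tines under the head end 48 mm below the grip. 0.16 kg, balances 18 mm ahead.
- tray: Plywood tray with dark walls, fixed to the bench. Origin: centre of its underside, on the bench; x to its far end (away from the robot), y to its left. Inside 140 mm (x) by 150 (y); floor top 6 mm, wall tops 26 mm above the bench, walls 8 mm thick. The heap stands at x = about +46 mm, by the far wall; the near half is empty. The rake lies left or right of the tray, a hammer on the other side.
- low_left_centre (a point): Centre of the lower left wooden offcut, 40 mm (tray's x) by 62 mm (tray's y) by 40 mm high, 80 g, loose; lies on the tray's floor at about x = +46, y = +34 mm in the tray.
- low_right_centre (a point): Centre of the lower right wooden offcut, same size, at about x = +46, y = -34 mm in the tray.
- top_left_centre (a point): Centre of the upper left wooden offcut, same size, lying on the lower left one (its underside 46 mm, its top 86 mm above the bench).
- top_right_centre (a point): Centre of the upper right wooden offcut, same size, lying on the lower right one.
Mind the look-alikes: they are no part of the job. What is shaped like the part that bears top_right_centre but blue or red is not meant.

How it is judged:
On the way, in this order (a step that is already met when the one before it is completed fails the run):
1. the rake is lifted off the bench (its grip more than 80 mm above it) (height (world z) of rake_grip above 0.08 m), for 0.2 s.
2. the two top offcuts have been raked down and all four lie flat on the tray's floor, two in each half (z of top_left_centre in the frame of tray between 0.019 and 0.033 m and x of top_left_centre in the frame of tray between -0.07 and -0.005 m and y of top_left_centre in the frame of tray between -0.075 and 0.075 m and z of top_right_centre in the frame of tray between 0.019 and 0.033 m and x of top_right_centre in the frame of tray between -0.07 and -0.005 m and y of top_right_centre in the frame of tray between -0.075 and 0.075 m and z of low_left_centre in the frame of tray between 0.019 and 0.033 m and x of low_left_centre in the frame of tray between 0.005 and 0.07 m and y of low_left_centre in the frame of tray between -0.075 and 0.075 m and z of low_right_centre in the frame of tray between 0.019 and 0.033 m and x of low_right_centre in the frame of tray between 0.005 and 0.07 m and y of low_right_centre in the frame of tray between -0.075 and 0.075 m), for 0.2 s.
At the end, for the whole second after the job is handed in: All four offcuts lie flat on the tray's floor (centre heights within 7 mm), the top two 5 mm or more into the near half, the lower two into the far half. The rake lies on the bench tines down (within 10 deg), touching neither tray nor offcuts, grip over 150 mm from the tray's centre. All at rest (all of step 2 and linear speed of each of top_left, top_right, low_left, low_right, rake below 0.02 m/s and height (world z) of rake_grip between 0.034 and 0.062 m and angle between rake_grip's own z axis and vertical below 0.175 rad and horizontal distance between rake_grip and tray above 0.15 m and contact force between rake and tray below 0.05 N and contact force between rake and top_left below 0.05 N and contact force between rake and top_right below 0.05 N and contact force between rake and low_left below 0.05 N and contact force between rake and low_right below 0.05 N).
It fails at once if the gripper touches the offcuts (contact force between any of the fingers, the arm and top_left above 0.5 N or contact force between any of the fingers, the arm and top_right above 0.5 N or contact force between any of the fingers, the arm and low_left above 0.5 N or contact force between any of the fingers, the arm and low_right above 0.5 N).
It also fails if it takes over 54 s, if anything falls off the work surface, if the arm or the gripper's body presses on something with over 40 N, if the wrist force passes 120 N, or if a joint passes its speed limit or range.

## Working session

There is one attempt and no reset: what is moved stays moved. The work goes in short steps, each a Python script; the robot and the scene stay as the last script left them, time stands still between calls to the robot, and variables do not carry over. Pictures are saved under pics/ and viewed, at most 10 in all, crops included, and the job is handed in when it is done.

```bash
mkdir -p pics; python3 - <<'E'
from station import arm, snapshot, camera_info
import cv2
for n in("scene","top"):
    im=snapshot(n); cv2.imwrite(f"pics/{n}0.png",cv2.resize(im,(800,600),interpolation=cv2.INTER_CUBIC))
    c=camera_info(n); print(n,c)
print(arm.read_time(),arm.read_eef_rot(),arm.read_opening())
E
```

```text
scene {'fx': 390.31013383220727, 'fy': 390.31013383220727, 'cx': 250.2027897547508, 'cy': 185.908631937402, 'R': array([[ 0.68735749, -0.72608892,  0.01829131],
       [-0.30808917, -0.31427563, -0.89794871],
       [ 0.65773912,  0.61157642, -0.43971984]]), 't': array([-0.40448647,  0.2249764 ,  0.59335218])}
top {'fx': 375.70964268802413, 'fy': 375.70964268802413, 'cx': 257.6807813139938, 'cy': 188.25023788163983, 'R': array([[-0.01510525, -0.99985282,  0.00813507],
       [-0.99046965,  0.01384855, -0.13703317],
       [ 0.13690034, -0.01012746, -0.99053305]]), 't': array([0.00126958, 0.55625284, 1.07072187])}
0.1 [ 1.42410381e-01  9.89806982e-01 -1.18286129e-03 -1.47472360e-04] 0.9994049355221317
```

View pics/scene0.png

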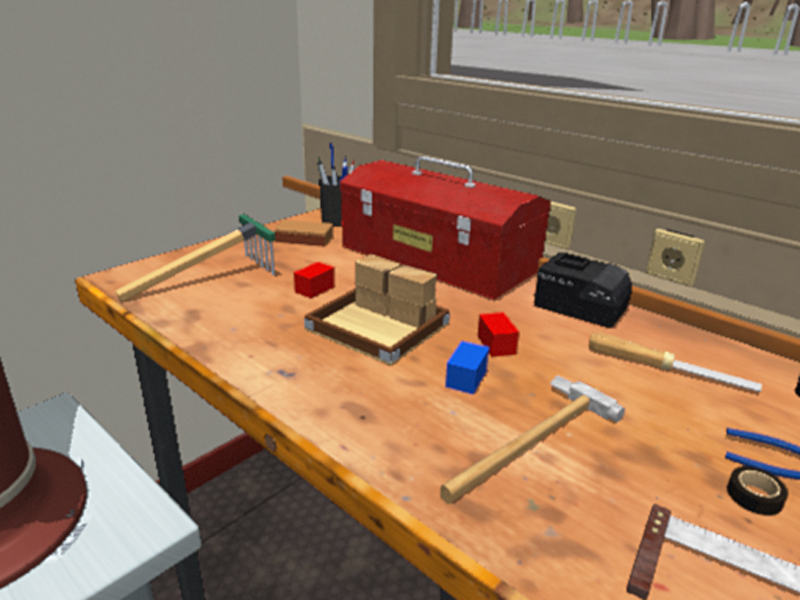

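View pics/top0.png

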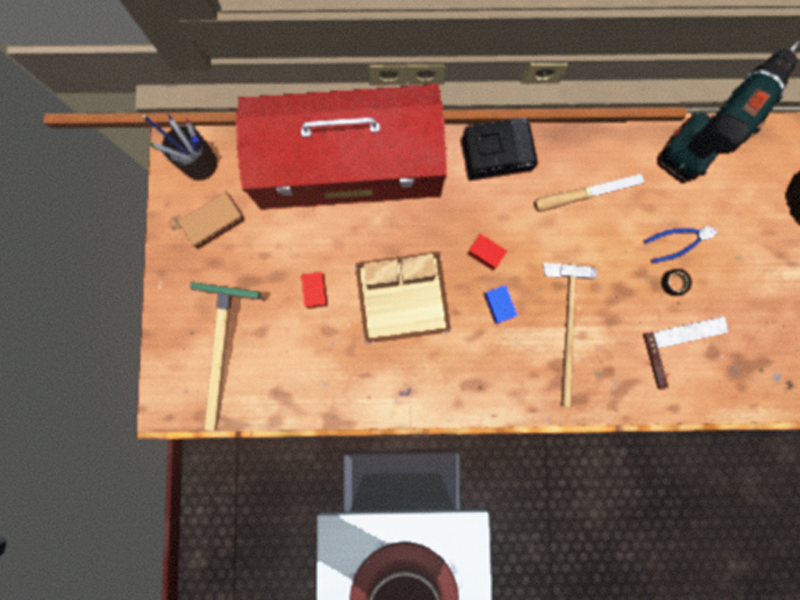

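```bash
python3 - <<'E'
from station import snapshot
import cv2,numpy as np
t=snapshot("top"); s=snapshot("scene")
cv2.imwrite("pics/raw_t.png",t);cv2.imwrite("pics/raw_s.png",s)
def crop(im,x,y,w,h,k): return cv2.resize(im[y:y+h,x:x+w],None,fx=k,fy=k,interpolation=cv2.INTER_CUBIC)
cv2.imwrite("pics/c_top.png",crop(t,110,155,190,125,4))
cv2.imwrite("pics/c_scene.png",crop(s,70,125,230,110,3.4))
E
```

```text
(no output)
```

View pics/c_top.png

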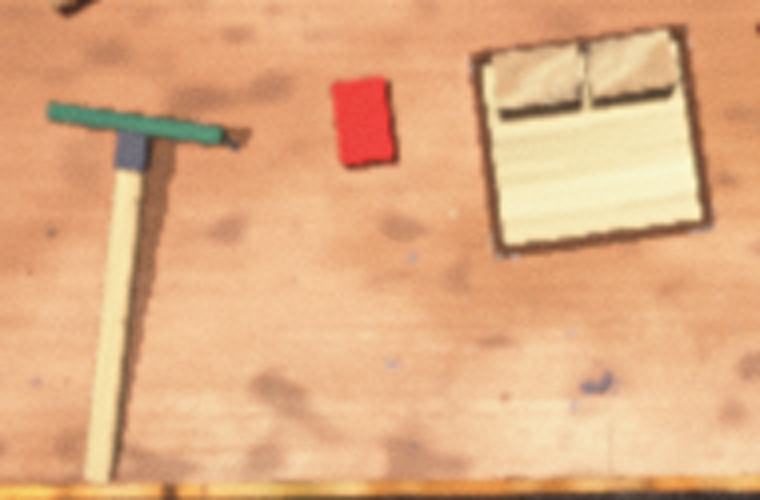

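View pics/c_scene.png

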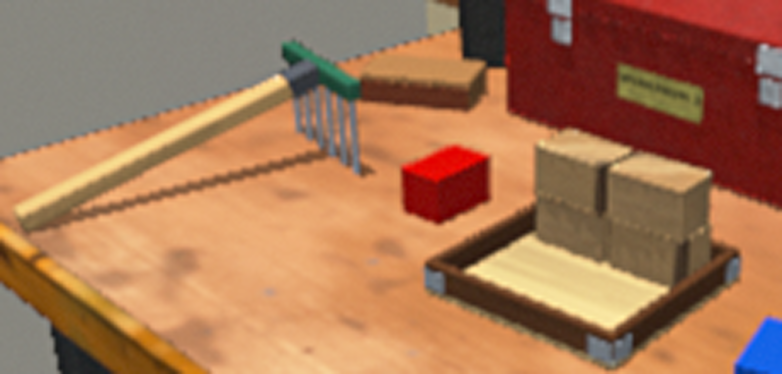

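```bash
cat > meas.py <<'E'
import numpy as np
from station import camera_info
C={n:camera_info(n) for n in("top","scene")}
def ray(n,u,v):
    c=C[n]; d=c["R"].T@np.array([(u-c["cx"])/c["fx"],(v-c["cy"])/c["fy"],1]); return -c["R"].T@c["t"],d/np.linalg.norm(d)
T=lambda u,v:ray("top",110+(u+.5)/4-.5,155+(v+.5)/4-.5)
S=lambda u,v:ray("scene",70+(u+.5)/3.4-.5,125+(v+.5)/3.4-.5)
def plane(r,z): o,d=r; return (o+d*(z-o[2])/d[2])[:2]
def tri(a,b):
    A=sum(np.eye(3)-np.outer(d,d) for o,d in(a,b)); B=sum((np.eye(3)-np.outer(d,d))@o for o,d in(a,b))
    X=np.linalg.solve(A,B); return X, max(np.linalg.norm(np.cross(X-o,d)) for o,d in (a,b))
E
python3 - <<'E'
from meas import *
np.set_printoptions(precision=4,suppress=True)
print("headL",*tri(T(50,103),S(287,43))); print("headR",*tri(T(222,128),S(359,84)))
print("tail",*tri(T(98,480),S(24,213))); print("neck",*tri(T(130,168),S(287,85)))
print("tray",[plane(T(*p),.026) for p in[(472,55),(684,27),(713,226),(500,256)]])
print("trayNR scene",plane(S(612,338),.026),"NL",plane(S(427,266),.026), "NR tri",*tri(T(713,226),S(612,338)))
print("topL nearL",*tri(T(500,108),S(537,147)),"topR farR",*tri(T(672,28),S(712,170)))
c=np.mean([plane(T(*p),.026) for p in[(472,55),(684,27),(713,226),(500,256)]],0);print(c)
h=[plane(T(*p),.086) for p in[(50,103),(222,128),(50,117),(221,143)]];print(h)
print("tailz",plane(T(98,481),.015))
E
```

```text
headL [0.5748 0.3795 0.0824] 0.003928978816005456
headR [0.5572 0.2563 0.0824] 0.0014574489461626264
tail [0.311  0.3564 0.0151] 0.0006016175673373074
neck [0.5318 0.3238 0.0697] 0.0007401333054042685
tray [array([0.6195, 0.0824]), array([ 0.6388, -0.0774]), array([ 0.4883, -0.0953]), array([0.4684, 0.0624])]
trayNR scene [ 0.4849 -0.0957] NL [0.4625 0.0604] NR tri [ 0.4876 -0.0947  0.0245] 0.001090809812743963
topL nearL [0.5689 0.0594 0.0844] 0.0010265630731590557 topR farR [ 0.6232 -0.0625  0.0888] 0.002405293155407866
[ 0.5537 -0.007 ]
[array([0.5774, 0.376 ]), array([0.5579, 0.2545]), array([0.5674, 0.3757]), array([0.5472, 0.255 ])]
tailz [0.3097 0.3568]
```

```bash
cat > h.py <<'E'
import numpy as np, cv2
from scipy.spatial.transform import Rotation as R
from station import arm, snapshot, camera_info
TR=np.array([0.552,-0.0075]); TY=0.124
RG=np.array([0.452,0.3333]); RY=-0.16
FLIP=np.pi   # tool x = -rake x
HEAD=0.110
def q(yaw): return (R.from_euler('z',yaw+FLIP)*R.from_euler('x',np.pi)).as_quat()
def tcp(xy,z): return [xy[0],xy[1],z+0.054]
def trayxy(x,y=0): c,s=np.cos(TY),np.sin(TY); return TR+np.array([c*x-s*y,s*x+c*y])
def rk(hx,z,y=0): return tcp(trayxy(hx-HEAD,y),z)   # TCP with tine row at tray x=hx, grip height z
E
python3 - <<'E'
from h import *
for f in(0,np.pi):
    import h; h.FLIP=f
    print(f,[None if (j:=arm.ik(p,q(y))) is None else np.round(j,2) for p,y in[(tcp(RG,.048),RY),(rk(.09,.17),TY),(rk(.09,.104),TY),(rk(.01,.104),TY),(rk(.01,.08),TY)]])
import h; h.FLIP=np.pi
arm.movep(tcp(RG,.13),q(RY)); arm.line_to(tcp(RG,.048),.1)
arm.move_gripper(0.,100); print(arm.read_opening(),arm.read_finger_force(),arm.read_ft_force())
arm.line_to(tcp(RG,.17),.12); print(arm.read_time(),arm.read_ft_force())
im=np.hstack([cv2.resize(snapshot(n)[100:300,60:320],None,fx=1.53,fy=1.53,interpolation=cv2.INTER_CUBIC) for n in("scene","top")])
cv2.imwrite("pics/lift.png",im)
E
```

```text
0 [array([-1.02,  0.83,  0.57,  1.88, -0.72,  0.65, -1.73]), array([-0.47,  0.62,  0.7 ,  1.88, -0.53,  0.84, -0.94]), array([-0.41,  0.71,  0.61,  1.93, -0.62,  0.7 , -0.86]), array([-0.32,  0.59,  0.46,  2.14, -0.52,  0.52, -0.91]), array([-0.26,  0.63,  0.37,  2.16, -0.52,  0.44, -0.92])]
3.141592653589793 [array([-0.64,  0.75, -0.05,  1.87,  0.07,  0.52,  0.67]), array([-0.04,  0.53,  0.03,  1.86, -0.02,  0.75,  1.7 ]), array([ 0.02,  0.63, -0.07,  1.92,  0.07,  0.59,  1.61]), array([ 0.03,  0.55, -0.04,  2.13,  0.05,  0.46,  1.64]), array([ 0.05,  0.6 , -0.08,  2.15,  0.11,  0.4 ,  1.57])]
0.2147874914033043 97.54068732261658 [-0.16828033  0.27067737  4.36343834]
4.475 [-0.36828466  0.72557724 -1.71161142]
```

View pics/lift.png

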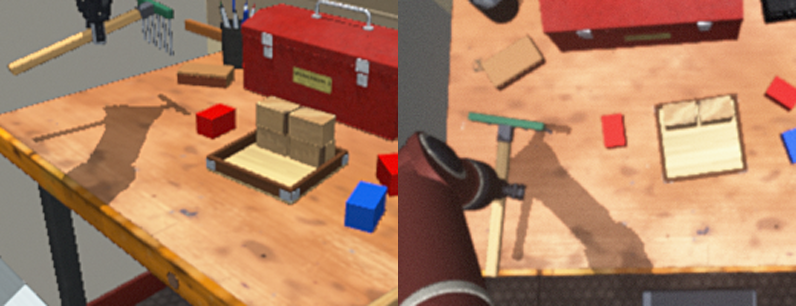

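```bash
python3 - <<'E'
from meas import *
T=lambda u,v:ray("top",60+(u-398+.5)/1.53-.5,100+(v+.5)/1.53-.5)
S=lambda u,v:ray("scene",60+(u+.5)/1.53-.5,100+(v+.5)/1.53-.5)
print("headL",*tri(T(470,116),S(137,4))); print("headR",*tri(T(545,126),S(175,14)))
print("tail",*tri(T(492,272),S(12,68)))
print("tinesR z scene ray at x.55:",S(172,53))
E
```

```text
headL [0.57061575 0.38119773 0.18779325] 0.003413701782530321
headR [0.55474415 0.25035473 0.19746442] 0.0018324152627322927
tail [0.3114362  0.35378763 0.13320969] 0.0020104307409703616
tinesR z scene ray at x.55: (array([-0.04293134, -0.58586874,  0.47032458]), array([ 0.54565086,  0.77610842, -0.31610261]))
```

```bash
python3 - <<'E'
from h import *
arm.line_to(rk(.095,.175),.18,q(TY)); arm.line_to(rk(.095,.117),.08)
print(arm.read_time(),arm.read_ft_force())
a=cv2.resize(snapshot("scene")[110:240,180:310],(520,520),interpolation=cv2.INTER_CUBIC)
b=cv2.resize(snapshot("top")[150:220,220:290],(280,280),interpolation=cv2.INTER_CUBIC)
im=np.zeros((520,800,3),np.uint8); im[:,:520]=a; im[:280,520:]=b
cv2.imwrite("pics/behind.png",im)
E
```

```text
7.5583 [-0.48470505  0.12563365 -1.81226918]
```

View pics/behind.png

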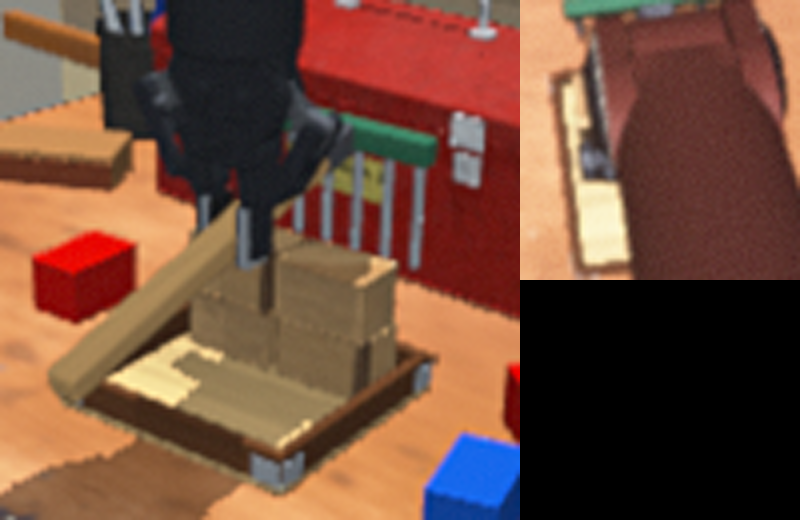

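```bash
python3 - <<'E'
from meas import *
from h import TR,TY
def S(u,v):return ray("scene",180+(u+.5)/4-.5,110+(v+.5)/4-.5)
ax=np.array([np.cos(TY),np.sin(TY),0]);ay=np.array([-ax[1],ax[0],0]);O=np.r_[TR,0]
for n,p in dict(tipR=(415,268),headtopR=(437,136),headbotR=(434,163),tip2=(387,262),tip3=(357,248),tail=(60,372)).items():
    o,d=S(*p)
    for X in (.085,.095,.105) if n!="tail" else (-.155,-.145):
        P=o+d*((X-(o-O)@ax)/(d@ax)); print(n,X,np.round([(P-O)@ay,P[2]],4))
for y in(0.065,.003,-.003,-.065): pass
E
```

```text
tipR 0.085 [-0.0603  0.0747]
tipR 0.095 [-0.0544  0.0694]
tipR 0.105 [-0.0485  0.0641]
headtopR 0.085 [-0.0696  0.1617]
headtopR 0.095 [-0.0639  0.1576]
headtopR 0.105 [-0.0581  0.1534]
headbotR 0.085 [-0.0688  0.1448]
headbotR 0.095 [-0.063   0.1404]
headbotR 0.105 [-0.0572  0.1361]
tip2 0.085 [-0.0402  0.073 ]
tip2 0.095 [-0.034   0.0676]
tip2 0.105 [-0.0278  0.0623]
tip3 0.085 [-0.0178  0.0762]
tip3 0.095 [-0.0113  0.0709]
tip3 0.105 [-0.0049  0.0656]
tail -0.155 [0.006 0.083]
tail -0.145 [0.016  0.0754]
```

```bash
python3 - <<'E'
from h import *
arm.line_to(rk(.095,.107),.05); arm.line_to(rk(.022,.107),.05)
print(arm.read_time(),arm.read_ft_force())
a=cv2.resize(snapshot("scene")[110:240,180:310],(520,520),interpolation=cv2.INTER_CUBIC)
cv2.imwrite("pics/pull.png",a)
E
```

```text
9.6167 [-0.06021077  0.55888715 -2.67751845]
```

View pics/pull.png

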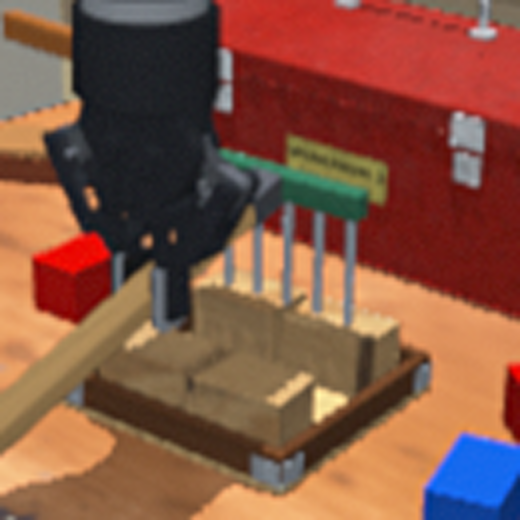

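```bash
python3 - <<'E'
from h import *
arm.line_to(rk(.03,.175),.1); arm.line_to(tcp(RG,.15),.18,q(RY))
arm.line_to(tcp(RG,.065),.12); arm.line_to(tcp(RG,.0485),.03)
print(arm.read_time(),arm.read_ft_force())
arm.move_gripper(1.0); arm.pause(.3); arm.line_to(tcp(RG,.2),.12)
arm.pause(.5);print(arm.read_time(),arm.read_ft_force())
a=cv2.resize(snapshot("scene")[110:240,50:310],(800,400),interpolation=cv2.INTER_CUBIC)
cv2.imwrite("pics/end.png",a)
E
```

```text
14.1667 [-1.556581   -0.75762488  1.01338109]
17.0333 [-1.05951231  0.1742015   0.0411225 ]
```

View pics/end.png

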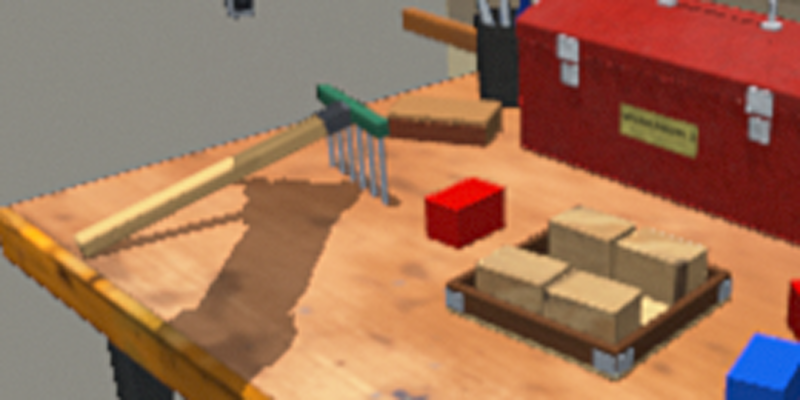

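The picture shows the rake on the bench, tines down, with its head at about (350,110). All four offcuts lie flat in the tray around (480–710, 210–340), two in each half, so I'm handing in.

```bash
python3 -c "
from station import ticket
print(ticket.finish_job())"
```

```text
the job is handed in; nothing more can be done
None
```

The two top offcuts are raked down and all four lie flat in the tray, two in each half; the rake is back on the bench, tines down and clear of the tray, and the job is handed in (about 17 s used; the result was not shown).

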